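# Fit the missing guide roller

### The job

The carton guide on the conveyor is short of one roller: push the wide black roller sleeve down over the bare steel post until it sits fully home, upright on the post's foot, and let go. The narrow sleeve of the same height is for another machine: leave it standing where it is.

Things in the scene. Friction and masses are not known exactly. Their poses are not given: they have to be found in the camera images.
- wide_sleeve: The part to fit: plain black plastic tube, open at both ends, standing upright and loose on the table; outer diameter 52 mm, bore 44 mm (wall 4 mm), 80 mm high, about 80 g, both ends alike. Origin at the centre of its lower end; z points up along its axis.
- post_seat (a point): Centre of the bare post's seat, where the sleeve must stand. Fixed post: grey foot 80 x 80 mm with four bolts, on it a steel collar, diameter 60 mm, whose flat top (12 mm above the table) is the seat. From the seat a steel spigot rises 60 mm: lower 40 mm 34 mm in diameter, upper 20 mm tapering to 14 mm. z points up. Fully home, the sleeve's origin is here, with 5 mm play all round.
- narrow_sleeve: Bystander, not to be moved: a thinner black plastic tube standing loose on the table, outer diameter 32 mm, bore 22 mm, 80 mm high; it does not fit over the post. Origin at the centre of its lower end.
- fitted_post: Bystander, fixed: a second post of the same kind that already carries its sleeve, 52 mm in diameter, its top 92 mm above the table. Origin at the centre of the underside of its foot, on the table.
Things that resemble listed ones, but are neither listed nor needed, are in the scene too. What is shaped like the wide_sleeve but yellow is not meant.

How it is judged:
At the end, for the whole second after the job is handed in: The wide sleeve is round the bare post, its lower end within 10 mm of the seat and 12 mm of its centre, upright within 10 degrees and at rest; the narrow sleeve still stands upright within 30 mm of where it was (z of wide_sleeve in the frame of post_seat below 0.01 m and horizontal distance between wide_sleeve and post_seat below 0.012 m and angle between each of wide_sleeve, narrow_sleeve's own z axis and vertical below 0.175 rad and linear speed of wide_sleeve below 0.02 m/s and distance of narrow_sleeve from where it was at the start of the episode below 0.03 m); the robot touches nothing.
It fails at once if the narrow sleeve is moved by more than 30 mm (distance of narrow_sleeve from where it was at the start of the episode above 0.03 m).
It also fails if it takes over 42 s, if anything falls off the work surface, if the arm or the gripper's body presses on something with over 40 N, if the wrist force passes 120 N, or if a joint passes its speed limit or range.

### The arm

A 6-joint arm with a two-finger parallel gripper is mounted at the origin on the work surface; the furniture and walls round the work are solid. World frame = base frame: x ahead of the robot, y to its left, z up, the work surface at z = 0. Lengths are in m, angles in rad, forces in N, time in s.
With the tool pointing down it reaches from about 0.25 to 0.775 m from the base axis. Payload 4 kg.
Tool frame: the origin (TCP) lies between the finger pads; the fingertips stand 14 mm ahead of it and the grasp point (between the pads) lies 5 mm behind it (nose_length is the distance from the TCP to the fingertips, in m); z points along the fingers, y is the line along which they close (so a half turn about z gives the same grasp; the last joint's range is limited). The gripper opens to 94 mm and grips with 3 to 60 N. Pads are 16 mm wide; open, the fingers measure 119 mm over their backs; the gripper's body (75 mm by 177 mm) begins 78 mm behind the grasp point.
Start: joints at [-1.239, 0.087, 1.371, -0, 1.684, -0.103], TCP at [0.232, -0.499, 0.22] pointing down, gripper open.
Joint ranges: [-3.1, 3.1], [-0.76, 2.03], [0.27, 2.55], [-1.08, 4.22], [0.17, 2.65], [-2.57, 2.57]. Speed limits (rad/s): [2.79, 2.79, 3.14, 3.14, 3.14, 3.14].

### API

Orientations are given as [roll, pitch, yaw] about the fixed x, y, z axes, in that order (R = Rz(yaw) Ry(pitch) Rx(roll)).
In Python, from bench import * gives the robot as it stands.
- The arm moves only by the tool move_arm, never from a script. Its argument "steps" is one flat list of numbers, 7 for each row, row after row: the turn, a rotation vector about the world's x, y, z in rad, then the shift along the world's x, y, z in m, then the opening, from 0 (shut) to 1 (fully open). A call has 1 to 12 rows; each row is the pose to reach, as a shift and turn from the pose commanded when the call began; what a row does not reach only later rows make up. A row lasts 1/10 s, in which the tool goes at most 50 mm and 8.59 degrees, less where a joint would pass 70% of its speed; a pose out of reach is approached as far as the arm can. A call with a gripper value outside its range is refused whole. The fingers move at their own pace and stop on an object; the grip force is fixed at half the most. Time passes only in rows, so rows that repeat a pose let the fingers close. It gives the time, the measured TCP pose, the force, the opening and the grip force at its end, in the units of the state.
- get_obs(): the state, without advancing time (a new reading comes with each control period).
- snapshot(name): name is "scene" or "top"; returns (picture, depth): 384x512x3 uint8, red, green, blue; 384x512 float32, m along the optical axis (not along the pixel's ray), 0 where there is no reading.
- camera_model(name): a dict with "fx", "fy", "cx", "cy" (pixels), "rvec" (rotation vector, rad) and "tvec" (3), from world to camera coordinates, as OpenCV has them. Camera axes: x right, y down, z forward; pixel columns grow to the right and rows downward; lengths in m; the calibration is good to about 2 mm. A picture is of the moment at which its call begins. camera_model takes no time and is no camera call.
- close_job(): hands the job in; it is judged then, once.
Trained networks look in the newest picture that a camera, given by its name, has taken for a name from the list of things; names that differ only in an ending like _2 or _b are one class to them, and where a whole thing is asked for, a point or a joint stands for the part that bears it (a point fixed in the world has none). Each returns a list of dicts, best first, with "score" (0 to 1); they miss things now and then, are a little off and sometimes report something else, mostly with a low value. They report only what shows in the picture. A call takes as long as a camera call. They do not tell look-alikes from the thing itself.
- silhouettes(camera, target): "pixels" (384x512 bool, what is visible of it) and "uv" ([column, row] in pixels, amid what is visible of it).
- spot_point(camera, target): "uv" ([column, row] in pixels: a listed point, or the origin of a listed thing).
The state is a dict: "time": time; "joint_positions": joint angles; "qvel": joint speeds; "joint_torque": joint torques, N m; "tool_pos": TCP position; "ee_rot": TCP orientation; "wrist_force": force on the tool from outside, world axes, zero at the start; "wrist_torque": the same for the moment, N m; "width": finger opening in m; "finger_force": force on a finger pad.
Only numpy, scipy, OpenCV 4.12 (cv2) and the standard library are available. Lean on these libraries where they do the work, as an engineer would, in place of code of your own. Each camera call takes 0.05 s, during which the arm holds its last target. There are 200 camera calls.

## Working session

There is one attempt and no reset: what is moved stays moved. The work goes in short steps, Python scripts to look and compute and a tool call to move; the robot and the scene stay as the last step left them, time stands still between calls to the robot, and variables do not carry over. Pictures are saved under pics/ and viewed, at most 10 in all, crops included, and the job is handed in when it is done.

Besides the shell and the picture viewer there is one more tool, called as name(argument=value, ...) on one line, values as JSON. move_arm: Moves the arm, as the interface text tells. Its arguments: {"type":"object","properties":{"steps":{"type":"array"}},"required":["steps"]}

```bash
mkdir -p pics
cat > h.py <<'E'
from bench import *
import numpy as np, cv2
def cloud(name, depth):
    m=camera_model(name); R=cv2.Rodrigues(np.array(m["rvec"],float))[0]; t=np.array(m["tvec"],float).ravel()
    v,u=np.mgrid[:384,:512]
    P=np.stack([(u-m["cx"])/m["fx"]*depth,(v-m["cy"])/m["fy"]*depth,depth],-1)
    return (P-t)@R   # world
E
python3 - <<'E'
from h import *
for n in ("top","scene"):
    im,d=snapshot(n); cv2.imwrite(f"pics/{n}0.png",im[:,:,::-1]); np.save(n+"_d.npy",d)
    P=cloud(n,d)
    for t in ("wide_sleeve","narrow_sleeve","fitted_post","post_seat"):
        for r in spot_point(n,t):
            u,v=r["uv"]; print(n,t,round(r["score"],2),np.round(r["uv"]),P[int(v),int(u)].round(3))
        if t!="post_seat":
            for r in silhouettes(n,t):
                q=P[r["pixels"]&(d>0)]; print("  sil",round(r["score"],2),np.round(r["uv"]),len(q),np.percentile(q,[2,50,98],axis=0).round(3).tolist() if len(q) else 0)
print(get_obs())
E
```

```text
top wide_sleeve 0.76 [354. 230.] [ 0.434 -0.214 -0.   ]
top wide_sleeve 0.74 [353. 184.] [ 0.532 -0.195  0.078]
  sil 0.81 [360. 177.] 522 [[0.519, -0.241, -0.002], [0.545, -0.219, 0.049], [0.573, -0.192, 0.083]]
  sil 0.7 [365. 231.] 397 [[0.41, -0.238, -0.0], [0.431, -0.217, 0.055], [0.456, -0.189, 0.083]]
  sil 0.72 [145. 218.] 265 [[0.441, 0.242, 0.002], [0.455, 0.254, 0.062], [0.469, 0.272, 0.083]]
top fitted_post 0.63 [215. 174.] [0.552 0.103 0.069]
  sil 0.66 [212. 177.] 1106 [[0.513, 0.074, 0.005], [0.545, 0.106, 0.015], [0.586, 0.148, 0.094]]
top post_seat 0.61 [301. 177.] [ 0.55  -0.086  0.061]
scene wide_sleeve 0.81 [330. 173.] [ 0.417 -0.189  0.022]
scene wide_sleeve 0.6 [294. 155.] [ 0.524 -0.194  0.022]
  sil 0.91 [331. 160.] 713 [[0.406, -0.237, 0.005], [0.426, -0.197, 0.055], [0.453, -0.187, 0.08]]
  sil 0.89 [291. 144.] 695 [[0.516, -0.238, 0.002], [0.533, -0.201, 0.053], [0.564, -0.189, 0.08]]
scene narrow_sleeve 0.95 [186. 289.] [0.442 0.268 0.019]
  sil 0.66 [181. 275.] 694 [[0.436, 0.226, -0.001], [0.445, 0.265, 0.051], [0.498, 0.275, 0.081]]
scene fitted_post 0.
[... 202 characters left out ...]
joint_positions': array([-1.23908928e+00,  8.71601046e-02,  1.37069464e+00,  9.37028554e-06,
        1.68358354e+00, -1.03113107e-01]), 'qvel': array([ 1.47567151e-03,  2.83078009e-04,  9.61849811e-05,  2.25763034e-04,
       -5.00675836e-04, -3.91742673e-04]), 'joint_torque': array([ 7.81388790e-04, -3.39985085e+01, -3.02578819e+01,  7.19597004e-02,
        2.34094472e-02,  2.22078270e-06]), 'tool_pos': array([ 0.23168547, -0.49884512,  0.21953043]), 'ee_rot': array([3.14143815e+00, 6.62820564e-06, 4.34821211e-01]), 'wrist_force': array([-0.6976147 , -0.83974681,  0.99756778]), 'wrist_torque': array([-0.0301168 , -0.00648569,  0.0202044 ]), 'finger_force': 0.0, 'width': 0.09429454964385324}
```

```bash
python3 -c "
import cv2,numpy as np
a=cv2.imread('pics/top0.png');b=cv2.imread('pics/scene0.png')
cv2.imwrite('pics/top0b.png',cv2.resize(a,(768,576)));cv2.imwrite('pics/scene0b.png',cv2.resize(b,(768,576)))"
```

```text
(no output)
```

View pics/top0b.png

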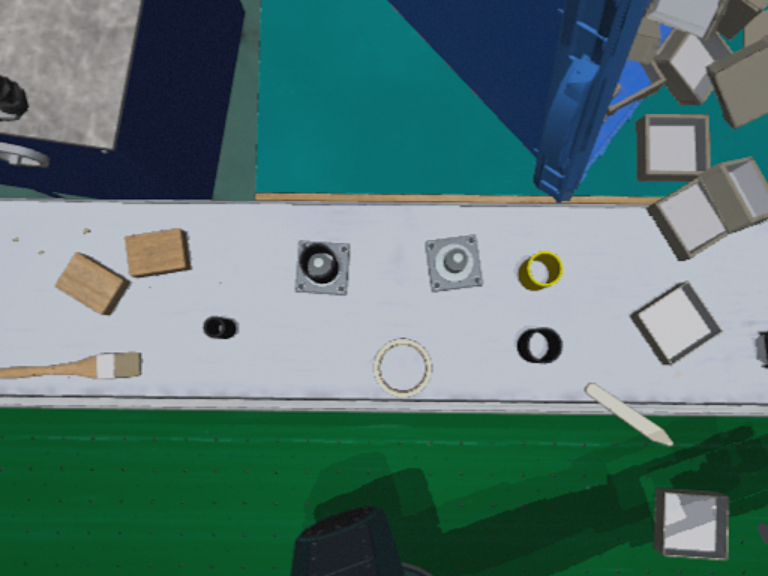

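View pics/scene0b.png

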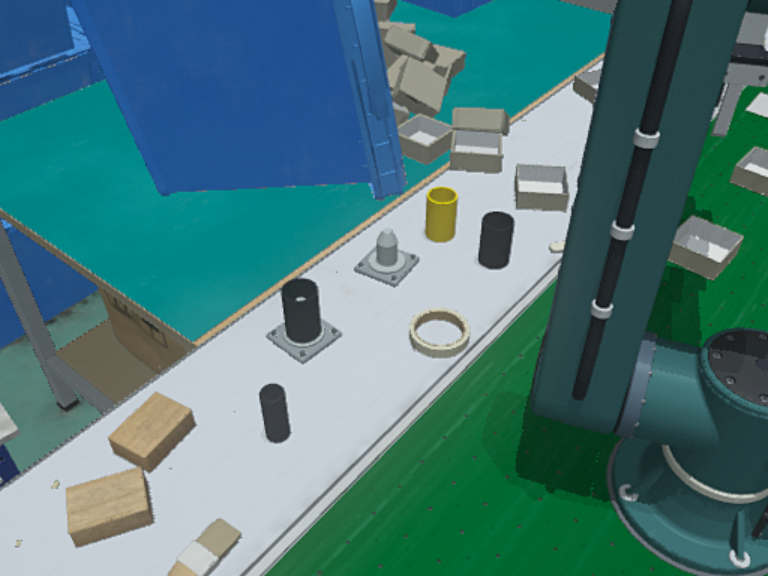

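The wide black sleeve is at about (540,345) in the enlarged top view (360,230 native). The yellow look-alike is at (543,270), the bare post at (455,262), the narrow sleeve at (220,327) and the fitted post at (322,267). Next I'll fit exact positions from depth.

Run:
```python
from h import *
from scipy.optimize import least_squares
C={n:cloud(n,np.load(n+"_d.npy")).reshape(-1,3)[np.load(n+"_d.npy").ravel()>0] for n in("top","scene")}
def near(n,c,r,z0,z1):
    P=C[n]; return P[(np.hypot(P[:,0]-c[0],P[:,1]-c[1])<r)&(P[:,2]>z0)&(P[:,2]<z1)]
def fit(p,c,R): 
    s=least_squares(lambda x:np.hypot(p[:,0]-x[0],p[:,1]-x[1])-R,c,loss="soft_l1",f_scale=.002); return s.x.round(4),len(p),np.sqrt(np.mean(s.fun**2)).round(4)
for n in C:
    p=near(n,(.432,-.213),.05,.074,.09); print(n,"rim",fit(p,(.432,-.213),.024),p[:,2].max().round(3))
    p=near(n,(.432,-.213),.05,.01,.07); d=fit(p,(.432,-.213),.026); print(n,"wall",d)
    p=near(n,(.546,-.088),.03,.02,.048); print(n,"spigot",fit(p,(.546,-.088),.017))
    p=near(n,(.546,-.088),.03,.066,.08); print(n,"tip",p.mean(0).round(4),len(p))
    p=near(n,(.546,-.088),.05,.0095,.015); print(n,"collar mid",((p.min(0)+p.max(0))/2).round(4),np.median(p,0).round(4))
    p=near(n,(.546,-.088),.07,.003,.0085); print(n,"foot mid",((p.min(0)+p.max(0))/2).round(4))
    p=near(n,(.5,-.15),.25,.1,.5); print(n,"high",len(p),p.min(0) if len(p) else"",p.max(0) if len(p) else"")
    p=near(n,(.455,.258),.03,.074,.09); print(n,"narrow rim",fit(p,(.455,.258),.0135))
```

```text
top rim (array([ 0.4338, -0.2145]), 152, np.float64(0.0013)) 0.086
top wall (array([ 0.4336, -0.2124]), 237, np.float64(0.0024))
top spigot (array([ 0.5602, -0.0924]), 27, np.float64(0.0003))
top tip [ 0.5595 -0.0921  0.0709] 66
top collar mid [ 0.5558 -0.0926  0.0123] [ 0.5521 -0.0859  0.0118]
top foot mid [ 0.5462 -0.0874  0.0057]
top high 4931 [ 0.64969342 -0.26640869  0.10046866] [ 0.74855441 -0.14596272  0.49999918]
top narrow rim (array([0.4549, 0.2573]), 102, np.float64(0.0016))
scene rim (array([ 0.4311, -0.2126]), 126, np.float64(0.0017)) 0.082
scene wall (array([ 0.4316, -0.2139]), 525, np.float64(0.0023))
scene spigot (array([ 0.5581, -0.0914]), 126, np.float64(0.0014))
scene tip [ 0.5557 -0.0882  0.0703] 37
scene collar mid [ 0.5557 -0.09    0.0122] [ 0.5444 -0.0784  0.0115]
scene foot mid [ 0.5605 -0.0927  0.0058]
scene high 4064 [ 0.64799912 -0.25661225  0.10004697] [ 0.74933456 -0.15841824  0.38008699]
scene narrow rim (array([0.4513, 0.2603]), 145, np.float64(0.0016))
```

move_arm(steps=[0,0,-0.11,0.025,0.036,-0.006,1,0,0,-0.22,0.05,0.071,-0.012,1,0,0,-0.33,0.075,0.107,-0.018,1,0,0,-0.435,0.1,0.142,-0.025,1,0,0,-0.435,0.125,0.178,-0.031,1,0,0,-0.435,0.15,0.214,-0.037,1,0,0,-0.435,0.175,0.25,-0.043,1,0,0,-0.435,0.201,0.285,-0.05,1,0,0,-0.435,0.201,0.285,-0.05,1,0,0,-0.435,0.201,0.285,-0.05,1])

```text
time: 1.8
tool_pos: [0.4328, -0.2132, 0.1694]
ee_rot: [3.141, 0.001, 0.002]
wrist_force: [0.0, -0.2, 0.6]
width: 0.094
finger_force: 0.0
```

Next: go down 114 mm to z≈0.055 and close.

move_arm(steps=[0,0,0,0,0,-0.03,1,0,0,0,0,0,-0.06,1,0,0,0,0,0,-0.09,1,0,0,0,0,0,-0.105,1,0,0,0,0,0,-0.114,1,0,0,0,0,0,-0.114,1,0,0,0,0,0,-0.114,0.4,0,0,0,0,0,-0.114,0.4,0,0,0,0,0,-0.114,0.4,0,0,0,0,0,-0.114,0.4,0,0,0,0,0,-0.114,0.4,0,0,0,0,0,-0.114,0.4])

```text
time: 3.0
tool_pos: [0.4329, -0.2142, 0.0558]
ee_rot: [3.141, -0.001, 0.0]
wrist_force: [0.3, -0.9, 1.2]
width: 0.0504
finger_force: 30.0
```

move_arm(steps=[0,0,0,0,0,0.02,0.4,0,0,0,0,0,0.05,0.4,0,0,0,0,0,0.08,0.4,0,0,0,0,0,0.105,0.4,0,0,0,0,0,0.105,0.4,0,0,0,0.02,0.02,0.105,0.4,0,0,0,0.045,0.045,0.105,0.4,0,0,0,0.07,0.07,0.105,0.4,0,0,0,0.095,0.095,0.105,0.4,0,0,0,0.115,0.113,0.105,0.4,0,0,0,0.126,0.122,0.105,0.4,0,0,0,0.126,0.122,0.105,0.4])

```text
time: 4.2
tool_pos: [0.5587, -0.0907, 0.1585]
ee_rot: [-3.141, 0.003, 0.002]
wrist_force: [-0.1, 0.6, -1.6]
width: 0.0501
finger_force: 30.0
```

```bash
cat > look.py <<'E'
from h import *
import sys
ims=[]
for n in ("top","scene"):
    im,d=snapshot(n); P=cloud(n,d)
    k=(P[...,2]>.08)&(P[...,2]<.19)&(np.hypot(P[...,0]-.56,P[...,1]+.09)<.1)&(im.max(-1)<60)
    q=P[k]; print(n,len(q),q.min(0).round(3) if len(q) else "",q.max(0).round(3) if len(q) else "")
    c=im[90:270,180:420] if n=="top" else im[60:240,140:380]
    ims.append(cv2.resize(c[:,:,::-1],(400,300),interpolation=cv2.INTER_CUBIC))
cv2.imwrite(f"pics/{sys.argv[1]}.png",np.hstack(ims)); o=get_obs(); print(o["time"],o["tool_pos"],o["wrist_force"],o["width"])
E
python3 look.py above
```

```text
top 113 [ 0.533 -0.107  0.106] [ 0.542 -0.071  0.187]
scene 692 [ 0.529 -0.118  0.105] [ 0.577 -0.062  0.19 ]
4.3 [ 0.55776551 -0.09233081  0.15938374] [-0.48286085 -0.77094382 -1.72076783] 0.0503128419832292
```

View pics/above.png

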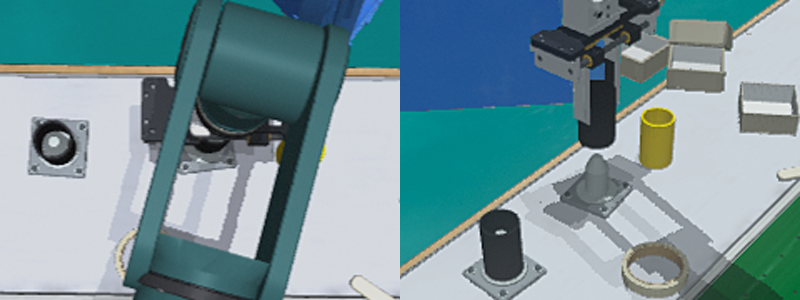

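The sleeve hangs upright in the fingers right above the spigot (right half, sleeve ~(598,115), spigot tip ~(597,158)). I'll check its axis against the post from the same scene camera.

Run:
```python
from h import *
from scipy.optimize import least_squares
im,d=snapshot("scene"); P=cloud("scene",d)
def f(z0,z1,R,dark):
    k=(P[...,2]>z0)&(P[...,2]<z1)&(np.hypot(P[...,0]-.558,P[...,1]+.092)<.04)
    if dark:k&=im.max(-1)<60
    p=P[k]; s=least_squares(lambda x:np.hypot(p[:,0]-x[0],p[:,1]-x[1])-R,(.558,-.092),loss="soft_l1",f_scale=.001); print(z0,z1,s.x.round(4),len(p),np.abs(s.fun).mean().round(4))
f(.105,.12,.026,1);f(.12,.14,.026,1);f(.105,.14,.026,1);f(.014,.05,.017,0);f(.02,.05,.017,0)
```

```text
0.105 0.12 [ 0.5569 -0.0909] 100 0.0009
0.12 0.14 [ 0.5569 -0.0908] 161 0.0011
0.105 0.14 [ 0.5569 -0.0909] 261 0.0011
0.014 0.05 [ 0.558  -0.0912] 176 0.0017
0.02 0.05 [ 0.558  -0.0912] 132 0.0011
```

Aligned to about 1 mm, so I'll lower it.

move_arm(steps=[0,0,0,0.001,0,-0.015,0.4,0,0,0,0.001,0,-0.03,0.4,0,0,0,0.001,0,-0.04,0.4,0,0,0,0.001,0,-0.05,0.4,0,0,0,0.001,0,-0.06,0.4,0,0,0,0.001,0,-0.07,0.4,0,0,0,0.001,0,-0.078,0.4,0,0,0,0.001,0,-0.083,0.4,0,0,0,0.001,0,-0.086,0.4,0,0,0,0.001,0,-0.088,0.4,0,0,0,0.001,0,-0.089,0.4,0,0,0,0.001,0,-0.089,0.4])

```text
time: 5.55
tool_pos: [0.5599, -0.0919, 0.0718]
ee_rot: [3.141, -0.001, -0.0]
wrist_force: [-0.5, 0.3, -0.9]
width: 0.0503
finger_force: 30.0
```

move_arm(steps=[0,0,0,0,0,-0.001,0.4,0,0,0,0,0,-0.002,0.4,0,0,0,0,0,-0.003,0.4,0,0,0,0,0,-0.004,0.4,0,0,0,0,0,-0.004,0.4])

```text
time: 6.05
tool_pos: [0.5597, -0.0919, 0.0678]
ee_rot: [3.141, -0.0, -0.0]
wrist_force: [-0.9, 0.4, 1.3]
width: 0.0504
finger_force: 30.0
```

Just at contact. Release, let it drop the last fraction, then retreat upward.

move_arm(steps=[0,0,0,0,0,0,0.7,0,0,0,0,0,0,1,0,0,0,0,0,0,1,0,0,0,0,0,0,1,0,0,0,0,0,0,1,0,0,0,0,0,0.02,1,0,0,0,0,0,0.05,1,0,0,0,0,0,0.09,1,0,0,0,0,0,0.13,1,0,0,0,-0.04,-0.03,0.13,1,0,0,0,-0.08,-0.06,0.13,1,0,0,0,-0.12,-0.09,0.13,1])

```text
time: 7.25
tool_pos: [0.4386, -0.1825, 0.198]
ee_rot: [3.141, -0.001, 0.001]
wrist_force: [0.5, -1.0, 0.2]
width: 0.0941
finger_force: 0.0
```

```bash
python3 look.py done
python3 - <<'E'
from h import *
for n in("scene","top"):
    im,d=snapshot(n);P=cloud(n,d)
    k=(np.hypot(P[...,0]-.558,P[...,1]+.092)<.035)&(P[...,2]>.02)&(P[...,2]<.1)&(im.max(-1)<70);q=P[k]
    if len(q): print(n,len(q),np.percentile(q,[1,50,99],axis=0).round(3).tolist())
E
```

```text
top 116 [ 0.535 -0.116  0.08 ] [ 0.584 -0.066  0.097]
scene 193 [ 0.532 -0.114  0.08 ] [ 0.584 -0.063  0.094]
7.35 [ 0.43617501 -0.18458908  0.19783744] [ 0.08295854 -0.35855884 -0.36551965] 0.09392333000259151
scene 700 [[0.532, -0.113, 0.021], [0.55, -0.076, 0.068], [0.581, -0.062, 0.093]]
top 292 [[0.535, -0.115, 0.025], [0.56, -0.092, 0.076], [0.583, -0.066, 0.095]]
```

View pics/done.png

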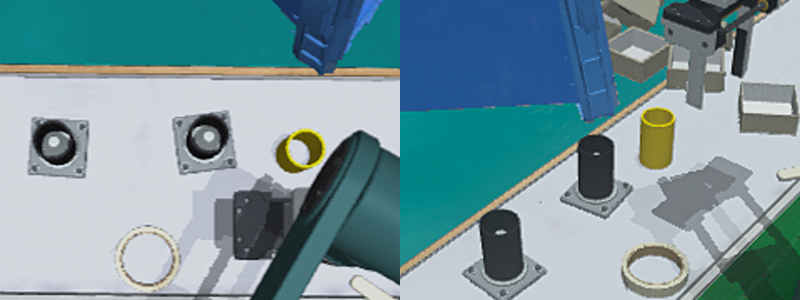

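The sleeve stands upright on the post's collar (left half ~(208,140), right half ~(597,165)). Its top is at about 92 mm, it matches the fitted post, and the gripper is clear.

```bash
python3 -c "
from bench import *
print(close_job())"
```

```text
the job is handed in; nothing more can be done
None
```

The wide black sleeve sits fully home and upright on the bare post, the narrow sleeve was never touched, and I handed the job in at about 7.5 s with the gripper clear.

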